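Line up the quarter-turn fastener and hold the relay box cover shut

TASK

The cover of the grey kiln relay box stands ajar on its spring because its quarter-turn fastener is turned across its slot. Turn the fastener's wing until it lies in line with the two raised index ridges on the cover, in front of it and behind it, so that the cross bar beneath can pass through its slot, then press the cover down flush against the box rim and hold it there: finish while still pressing, so that the corner screws can be fitted. Leave the other things on the table where they are.

Things in the scene. Friction and masses are not known exactly. Their poses are not given: they have to be found in the camera images.
- relay_box: grey sheet-metal box, 190 (x) x 206 (y) x 90 mm high without cover, fixed to the table. Origin at the centre of its underside; its x points from the front (robot side) to the hinge side, z up. The cover hinges about the line x = +95, z = 90 mm, parallel to the box's y; the cover is a 4 mm grey plate, 212 mm wide (y), reaching from the hinge to 98 mm in front of the box's origin, its underside at z = 90 mm when shut. Pressing anywhere along its front third shuts it.
- cover (a joint): opening angle of the cover (rad): 0 = flush on the rim, 0.14 = ajar, front edge raised 27 mm. A spring holds it at 0.14; to hold it shut takes about 6 N down at the wing or at a thumb pad. While the fastener is more than about 0.2 rad out of line its cross bar lands on the frame and the cover stops at about 0.07.
- wing (a joint): angle of the fastener (rad) about the cover's upward normal, anticlockwise from above positive; 0 = wing along the box's x, in line with the two dark index ridges (17 mm long, 5 mm wide, 3 mm high, on the cover in front of and behind the wing) and with its slot; it starts turned 0.75 to 1.45 anticlockwise, so turn it clockwise. Range -1.6 to 1.6, no stop at 0; light friction (0.05 N m) keeps it where it is left.
- wing_grip (a point): centre of the dark steel wing of the fastener: a flat upright bar 34 mm long, 10 mm thick and 22 mm high on a short neck; its underside is 6 mm and its top 28 mm above the cover's top face. The point is 17 mm above that face, on the turning axis, 155 mm in front of the hinge line. Its x runs along the wing's length, y across its 10 mm thickness, z up the turning axis (leaning 0.14 rad towards the hinge while the cover is ajar).
- thumb_pad (a point): top centre of the left (+y) of two flat round black rubber pads, 28 mm across and 2 mm high, on the cover 60 mm to either side of the fastener; a good place to press. Axes as the cover's (z its upward normal, x to the hinge).
- wooden_stamp: bystander: upright wooden stamp, 30 x 30 x 56 mm, origin under its centre, to the right of the box
- wooden_rib: bystander: flat wooden rib, 49 x 97 x 9 mm, origin under its centre, to the left of the box
- round_timer: bystander: round clockwork timer, 64 mm across, 42 mm high, origin under its centre
- small_jar: bystander: small lidded jar, 49 mm across, 56 mm high, origin under its centre
- rolling_pin: bystander: wooden roller, 268 mm long, 41 mm thick, lying along its y, origin under its centre

How it is judged:
On the way:
1. the fastener's wing is in line with its ridges and slot (within 0.2 rad) (value of joint wing between -0.2 and 0.2 rad), for 0.2 s.
At the end, for the whole second after the job is handed in: The cover is held flush on the rim (joint within 0.02 rad of shut, 4 mm at its front edge) by the robot, which still presses on it with more than 2 N, and the wing is still in line with its slot within 0.25 rad (value of joint wing between -0.25 and 0.25 rad and value of joint cover below 0.02 rad and velocity of joint cover below 0.05 rad/s and contact force between any of the fingers, the arm and relay_box above 2 N); the arm keeps its last pose, push and grip.
It fails at once if a bystander is shifted by more than 30 mm (distance of any of wooden_stamp, wooden_rib, round_timer, small_jar, rolling_pin from where it was at the start of the episode above 0.03 m).
It also fails if it takes over 38 s, if anything falls off the work surface, if the arm or the gripper's body presses on something with over 40 N, if the wrist force passes 120 N, or if a joint passes its speed limit or range.

ROBOT

A 6-joint arm with a two-finger parallel gripper is mounted at the origin on the work surface; the furniture and walls round the work are solid. World frame = base frame: x ahead of the robot, y to its left, z up, the work surface at z = 0. Lengths are in m, angles in rad, forces in N, time in s.
With the tool pointing down it reaches from about 0.225 to 0.875 m from the base axis. Payload 3.4 kg.
Tool frame: the origin (TCP) lies on the centre line of the jaws, within the pads' length; the fingertips stand 17 mm ahead of it and the grasp point (between the pads) lies 2 mm behind it (nose_length is the distance from the TCP to the fingertips, in m); z points along the fingers, y is the line along which they close (so a half turn about z gives the same grasp; the last joint's range is limited). The gripper opens to 85 mm and grips with 20 to 120 N. Pads are 22 mm wide; open, the fingers measure 114 mm over their backs; the gripper's body (76 mm by 85 mm) begins 54 mm behind the grasp point. The pads swing forward as they close: fully open they stand 13 mm farther back than shut.
Start: joints at [-1.44, 0.276, 1.505, -0, 1.361, -0.121], TCP at [0.143, -0.557, 0.248] pointing down, gripper open.
Joint ranges: [-2.89, 2.89], [-0.75, 2.08], [0.22, 2.7], [-1.18, 4.32], [0.11, 2.71], [-2.7, 2.7]. Speed limits (rad/s): [2.57, 2.57, 3.14, 3.14, 3.14, 3.14].

INTERFACE

Orientations are given as a unit quaternion [w, x, y, z].
In Python, from rig import get_state, get_image, sign_off, find_in, place_of, nose_length gives the robot as it stands.
- The arm moves only by the tool apply_moves, never from a script. Its argument "deltas" is one flat list of numbers, 5 for each row, row after row: the finger opening in mm, from 0 to 85.4, then the shift along the tool's x, y, z in mm, then the turn about the tool's z in degrees. A call has 1 to 12 rows; each row is the pose to reach, as a shift and turn from the pose commanded when the call began, along the tool's axes at that moment; what a row does not reach only later rows make up. A row lasts 1/12 s, in which the tool goes at most 41.7 mm and 7.16 degrees, less where a joint would pass 70% of its speed; a pose out of reach is approached as far as the arm can. A call with a gripper value outside its range is refused whole. The fingers move at their own pace and stop on an object; "squeeze" is the grip in N (left out, the last holds). Time passes only in rows, so rows that repeat a pose let the fingers close. It gives the time, the measured TCP pose, the force, the opening and the grip force at its end, in the units of the state.
- get_state(): the state, without advancing time (a new reading comes with each control period).
- get_image(name): name is "scene" or "top" or "wrist"; returns a dict with "frame" (420x560x3 uint8, red, green, blue), "K" (3x3 intrinsics, pixels), "position" and "orientation" of the camera in the world. Camera axes: x right, y down, z forward; pixel columns grow to the right and rows downward; lengths in m; the calibration is good to about 2 mm. A picture is of the moment at which its call begins. There is no depth.
- sign_off(): hands the job in; it is judged then, once.
Trained networks look in a picture, given as the dict that the camera call returned (one of the last four; its "shot" number tells which), for a name from the list of things; names that differ only in an ending like _2 or _b are one class to them, and where a whole thing is asked for, a point or a joint stands for the part that bears it (a point fixed in the world has none). Each returns a list of dicts, best first, with "score" (0 to 1); they miss things now and then, are a little off and sometimes report something else, mostly with a low value. They report only what shows in the picture. A call takes as long as a camera call.
- find_in(query, picture): "point" ([column, row] in pixels, amid what is visible of it).
- place_of(query, picture): "point" ([column, row] in pixels: a listed point, or the origin of a listed thing).
The state is a dict: "clock": time; "qpos": joint angles; "qd": joint speeds; "effort": joint torques, N m; "position": TCP position; "ee_rot": TCP orientation; "contact_force": force on the tool from outside, world axes, zero at the start; "moment": the same for the moment, N m; "width": finger opening in m; "gripper_force": force on a finger pad.
Only numpy, scipy, OpenCV 4.12 (cv2) and the standard library are available. Lean on these libraries where they do the work, as an engineer would, in place of code of your own. Each camera call takes 0.05 s, during which the arm holds its last target. There are 200 camera calls.

## Working session

There is one attempt and no reset: what is moved stays moved. The work goes in short steps, Python scripts to look and compute and a tool call to move; the robot and the scene stay as the last step left them, time stands still between calls to the robot, and variables do not carry over. Pictures are saved under pics/ and viewed, at most 10 in all, crops included, and the job is handed in when it is done.

Besides the shell and the picture viewer there is one more tool, called as name(argument=value, ...) on one line, values as JSON. apply_moves: Moves the arm, as the interface text tells. Its arguments: {"type":"object","properties":{"deltas":{"type":"array"},"squeeze":{"type":"number"}},"required":["deltas"]}

```bash
mkdir -p pics
cat > h.py <<'E'
import numpy as np, cv2
from scipy.spatial.transform import Rotation as R
from rig import *
def rot(q): return R.from_quat([q[1],q[2],q[3],q[0]]).as_matrix()
def ray(p,px):
    d=np.linalg.inv(p["K"])@[px[0],px[1],1]; return np.array(p["position"]),rot(p["orientation"])@d
def atz(p,px,z):
    o,d=ray(p,px); return o+d*(z-o[2])/d[2]
def proj(p,X):
    c=rot(p["orientation"]).T@(np.array(X)-p["position"]); u=p["K"]@c; return u[:2]/u[2]
def tri(obs):
    A=np.zeros((3,3));b=np.zeros(3)
    for p,px in obs:
        o,d=ray(p,px);d/=np.linalg.norm(d);M=np.eye(3)-np.outer(d,d);A+=M;b+=M@o
    return np.linalg.solve(A,b)
def save(p,n,f=None): cv2.imwrite(n,(p["frame"] if f is None else f)[:,:,::-1])
E
python3 - <<'E'
from h import *
s=get_image("scene");t=get_image("top")
save(s,"pics/s0.png");save(t,"pics/t0.png")
for q in ["wing_grip","thumb_pad","relay_box"]:
    a=place_of(q,s);b=place_of(q,t)
    print(q,a[:2],b[:2])
    if a and b: print(tri([(s,a[0]["point"]),(t,b[0]["point"])]))
for q in ["wooden_stamp","wooden_rib","round_timer","small_jar","rolling_pin"]:
    b=place_of(q,t)
    if b: print(q,b[0]["score"],atz(t,b[0]["point"],0))
print(get_state()["position"],get_state()["ee_rot"],nose_length)
E
```

```text
wing_grip [{'point': [264.6, 198.3], 'score': 0.54}] []
thumb_pad [{'point': [255.4, 185.8], 'score': 0.72}] [{'point': [229.3, 214.7], 'score': 0.59}]
[ 0.54171052 -0.01590205  0.11531499]
relay_box [{'point': [285.0, 233.0], 'score': 0.61}] [{'point': [260.0, 204.9], 'score': 0.59}]
[ 0.58312562 -0.09457785  0.0059722 ]
wooden_stamp 0.46 [ 0.52116056 -0.24015119  0.        ]
wooden_rib 0.65 [0.64487417 0.05285456 0.        ]
round_timer 0.87 [ 0.3641863  -0.36355306  0.        ]
small_jar 0.72 [ 0.55302158 -0.40735052  0.        ]
rolling_pin 0.64 [ 0.75249436 -0.09596255  0.        ]
[ 0.1432669  -0.55690807  0.24836577] [8.92053808e-05 9.92083737e-01 1.25578065e-01 5.40066285e-07] 0.017
```

View pics/s0.png

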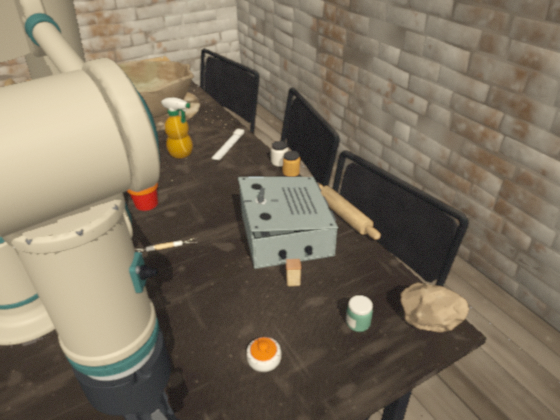

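View pics/t0.png

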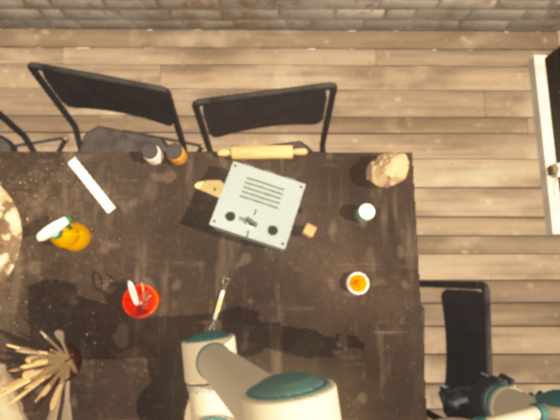

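The box sits at about (260,205) in the top view, turned clockwise. The pads are at about (230,215) and (272,230), with the wing between them at about (250,221). I'll compute the layout and the approach.

```bash
cat >> h.py <<'E'
def tool(X):
    """shift in mm along tool axes from present TCP to X"""
    s=get_state(); return np.round(1000*rot(s["ee_rot"]).T@(np.array(X)-s["position"]),1)
E
python3 - <<'E'
from h import *
t=get_image("top")
L=atz(t,[229.5,215.5],.116);Rr=atz(t,[272.5,230],.116)
d=L-Rr; yaw=np.arctan2(-d[0],d[1]); print(L,Rr,yaw,np.linalg.norm(d))
print(atz(t,[250,221],.13))
W=(L+Rr)/2;print(W, tool([W[0]-0.03,W[1],.30]))
c=cv2.resize(t["frame"][150:260,195:320],None,fx=6,fy=5.4,interpolation=cv2.INTER_CUBIC);print(c.shape)
w=get_image("wrist");print(w["position"],rot(w["orientation"]),w["K"])
print(rot(get_state()["ee_rot"]))
E
```

```text
[ 0.54154958 -0.0173084   0.116     ] [ 0.50261105 -0.13256543  0.116     ] -0.3258018537832878 0.12165686457122295
[ 0.52481102 -0.07288333  0.13      ]
[ 0.52208031 -0.07493691  0.116     ] [ 457.9 -379.9  -51.7]
(594, 750, 3)
[ 0.21399686 -0.53693706  0.37293351] [[ 0.24903658 -0.9280582  -0.27692735]
 [-0.968493   -0.2390646  -0.06978122]
 [-0.0014425   0.28558028 -0.9583537 ]] [[369.64572884   0.         283.69279988]
 [  0.         369.64572884 204.49832164]
 [  0.           0.           1.        ]]
[[ 9.68463715e-01  2.49154635e-01  2.35932288e-05]
 [ 2.49154636e-01 -9.68463708e-01 -1.17630318e-04]
 [-6.45895311e-06  1.19799057e-04 -9.99999993e-01]]
```

apply_moves(deltas=[60,458,-380,-52,20,60,458,-380,-52,20,60,458,-380,-52,20,60,458,-380,-52,20,60,458,-380,-52,20,60,458,-380,-52,20,60,458,-380,-52,20,60,458,-380,-52,20,60,458,-380,-52,20,60,458,-380,-52,20,60,458,-380,-52,20,60,458,-380,-52,20])

```text
clock: 1.75
position: [0.436, -0.1515, 0.2924]
ee_rot: [0.0, 0.999, -0.049, 0.0]
contact_force: [-0.3, -1.3, -0.2]
width: 0.0599
gripper_force: 0.0
```

```bash
python3 -c "
from h import *
print(tool([.490,-.075,.30]),get_state()['clock'])"
```

```text
[ 46.3 -81.3  -7.6] 1.75
```

apply_moves(deltas=[60,46,-81,0,0,60,46,-81,0,0,60,46,-81,0,0,60,46,-81,0,0])

```text
clock: 2.08
position: [0.4902, -0.0748, 0.2916]
ee_rot: [-0.0, 0.999, -0.046, 0.0]
contact_force: [-0.1, 0.0, -0.6]
width: 0.0601
gripper_force: 0.0
```

Run:
```python
from h import *
w=get_image("wrist");save(w,"pics/w1.png")
for q in ["wing_grip","thumb_pad"]:
    a=place_of(q,w);print(q,a[:2])
    if a:print(atz(w,a[0]["point"],.13 if q[0]=="w" else .116))
s=get_state();print(s["position"],s["ee_rot"],s["qpos"])
for n,X in [("W",[.522,-.075,.13])]: print(proj(w,X))
```

```text
wing_grip [{'point': [280.9, 151.3], 'score': 0.84}]
[ 0.52100892 -0.07304928  0.13      ]
thumb_pad [{'point': [206.6, 130.3], 'score': 0.84}]
[ 0.54116721 -0.01511112  0.116     ]
[ 0.48815982 -0.07808253  0.2916785 ] [ 5.26501225e-04  9.98807885e-01 -4.88084272e-02 -5.19480933e-04] [-2.98549911e-01  1.30960191e-01  1.58806800e+00 -1.29111973e-03
  1.42331108e+00  1.37009230e+00]
[283.28807608 149.79387101]
```

View pics/w1.png

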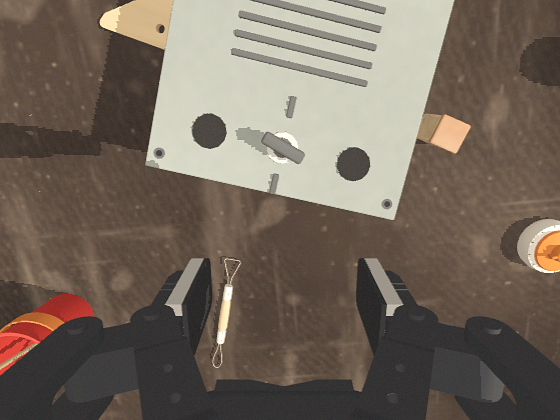

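The wrist view shows the wing at (282,147), running from (263,139) to (303,156). The ridges are at (291,106) and (273,184), and the pads at (209,131) and (353,164).

Run:
```python
from h import *
w=get_image("wrist")
a=lambda p,q,z:np.degrees(np.arctan2(*(atz(w,q,z)-atz(w,p,z))[[1,0]]))
print("wing",a([303,157],[264,139],.140),"ridges",a([273,184],[291,106],.118),"pads",a([353,164],[209,131],.116)-90)
g=cv2.cvtColor(w["frame"],cv2.COLOR_RGB2GRAY)[120:175,245:320]
c=cv2.resize(g,None,fx=8,fy=8,interpolation=cv2.INTER_CUBIC);cv2.imwrite("pics/c1.png",c)
W=atz(w,[282,147.5],.140);print("W",W,"yaw tool",np.degrees(np.arctan2(*rot(get_state()["ee_rot"])[[1,0],0])))
print(tool([.521,-.0735,.135]))
```

```text
wing 59.66308175512668 ridges -18.7203611336587 pads -18.485097940117384
W [ 0.52294941 -0.0780919   0.14      ] yaw tool -5.65592729437169
[ 32.4  -8.3 156.7]
```

View pics/c1.png

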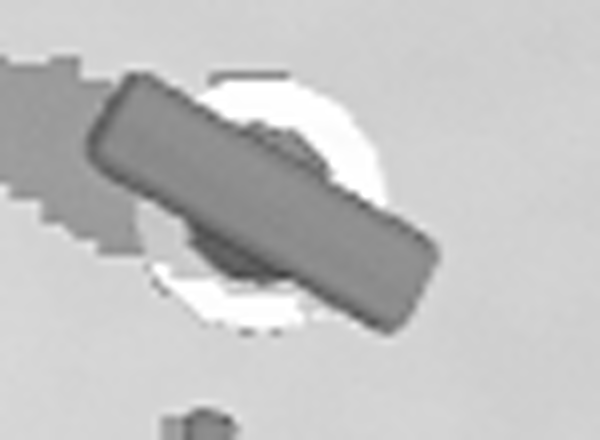

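The crop gives the wing's top-face end midpoints as about (260,134.3) and (296.5,156.3) in the image.

Run:
```python
from h import *
w=get_image("wrist")
A=atz(w,[260,134.3],.143);B=atz(w,[296.5,156.3],.143);d=A-B
print("wing",np.degrees(np.arctan2(d[1],d[0])),np.linalg.norm(d),(A+B)/2)
W=(A+B)/2; print(tool([W[0],W[1],.20]))
```

```text
wing 53.29722526226154 0.03129605469510135 [ 0.52508791 -0.0760128   0.143     ]
[36.6 -6.3 91.8]
```

apply_moves(deltas=[36,35,-5,50,-10,36,35,-5,92,-20,36,35,-5,92,-30,36,35,-5,92,-40,36,35,-5,92,-50,36,35,-5,92,-59,36,35,-5,92,-59,36,35,-5,92,-59,36,35,-5,92,-59,36,35,-5,92,-59,36,35,-5,92,-59,36,35,-5,92,-59])

```text
clock: 3.33
position: [0.5239, -0.0765, 0.1999]
ee_rot: [0.0, 0.894, 0.448, -0.0]
contact_force: [-0.2, -0.5, 0.1]
width: 0.036
gripper_force: 0.0
```

Run:
```python
from h import *
w=get_image("wrist");save(w,"pics/w2.png")
s=get_state();print(s["position"],"yaw",np.degrees(np.arctan2(*rot(s["ee_rot"])[[1,0],0])),s["width"],s["contact_force"])
for q in ["wing_grip"]:
    a=place_of(q,w);print(q,a[:2])
    if a:X=atz(w,a[0]["point"],.132);print(X,tool(X))
print(tool([.523,-.0752,.143]))
```

```text
[ 0.52401648 -0.07631628  0.19993487] yaw 53.32182610547472 0.035585758521533825 [ 1.27358111e+00  2.17398456e-01 -5.90220174e-05]
wing_grip [{'point': [280.9, 233.3], 'score': 0.62}]
[ 0.52212282 -0.07456066  0.132     ] [ 0.1 -2.5 67.9]
[ 0.1 -1.4 56.9]
```

View pics/w2.png

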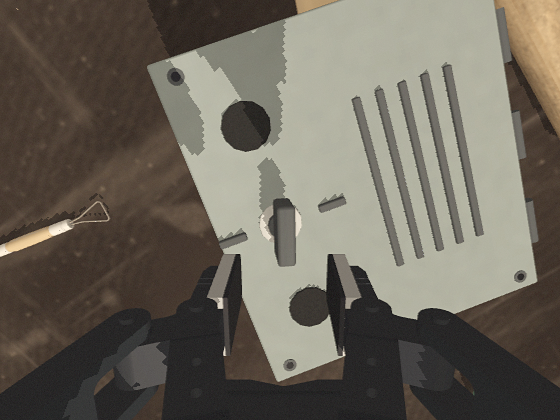

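The wing is upright in the wrist view at column ~285, rows 200–265. It is aligned with the tool x axis and centred between the fingers, so I'll descend and grip.

apply_moves(deltas=[36,0,-1,20,0,32,0,-1,40,0,32,0,-1,57,0,32,0,-1,57,0])

```text
clock: 3.77
position: [0.521, -0.0745, 0.1397]
ee_rot: [-0.002, 0.893, 0.449, -0.003]
contact_force: [0.2, 0.4, -1.2]
width: 0.032
gripper_force: 0.0
```

apply_moves(deltas=[5,0,0,0,0,5,0,0,0,0,5,0,0,0,0,5,0,0,0,0,5,0,0,0,0,5,0,0,0,0], squeeze=40)

```text
clock: 4.27
position: [0.5245, -0.0758, 0.1434]
ee_rot: [0.001, 0.893, 0.45, 0.001]
contact_force: [4.0, -4.4, -4.9]
width: 0.0099
gripper_force: 39.0
```

Gripped at about 10 mm. Next I turn clockwise 72° (from 53.3° to −18.6°).

apply_moves(deltas=[5,0,0,0,7,5,0,0,0,14,5,0,0,0,21,5,0,0,0,28,5,0,0,0,35,5,0,0,0,42,5,0,0,0,49,5,0,0,0,56,5,0,0,0,63,5,0,0,0,70,5,0,0,0,72,5,0,0,0,72])

```text
clock: 5.27
position: [0.5251, -0.0772, 0.1437]
ee_rot: [0.002, 0.987, -0.162, 0.002]
contact_force: [4.5, -6.3, -5.9]
width: 0.0095
gripper_force: 39.1
```

Run:
```python
from h import *
w=get_image("wrist");save(w,"pics/w3.png")
s=get_state();print(s["position"],"yaw",np.degrees(np.arctan2(*rot(s["ee_rot"])[[1,0],0])),s["width"],s["contact_force"],s["moment"],s["clock"])
```

```text
[ 0.52511263 -0.07719647  0.14366554] yaw -18.5420507859762 0.00889632751860056 [ 4.75945388 -6.30968901 -5.23123079] [-1.01739234e+00 -2.27316540e-01 -5.55259690e-04] 5.3167
```

View pics/w3.png

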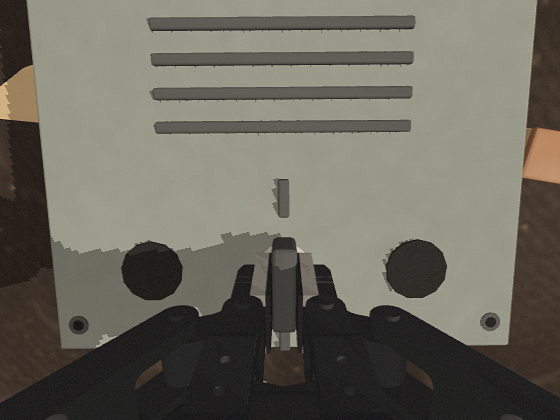

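The wing is now in line with the ridges and held: ridge at (284,198), wing at column 285. Next I press down along the cover's arc.

apply_moves(deltas=[5,-1,0,5,0,5,-2,0,10,0,5,-3,0,15,0,5,-4,0,20,0,5,-4,0,23,0,5,-4,0,23,0,5,-4,0,23,0], squeeze=60)

```text
clock: 5.9
position: [0.5206, -0.0756, 0.1227]
ee_rot: [0.002, 0.987, -0.161, 0.002]
contact_force: [-4.5, -4.3, 10.2]
width: 0.0085
gripper_force: 66.5
```

apply_moves(deltas=[5,0,0,2,0,5,0,0,4,0,5,0,0,4,0,5,0,0,4,0])

```text
clock: 6.23
position: [0.5205, -0.0756, 0.1213]
ee_rot: [0.002, 0.987, -0.161, 0.003]
contact_force: [-8.4, -3.7, 26.9]
width: 0.0082
gripper_force: 68.9
```

Run:
```python
from h import *
w=get_image("wrist");s=get_image("scene");save(w,"pics/w4.png")
c=cv2.resize(s["frame"][165:275,225:345],None,fx=5,fy=5,interpolation=cv2.INTER_CUBIC);save(s,"pics/s4.png",c)
s=get_state();print(s["position"],"yaw",np.degrees(np.arctan2(*rot(s["ee_rot"])[[1,0],0])),s["width"],s["contact_force"],s["clock"])
u=np.array([np.cos(-.325),np.sin(-.325),0]);v=np.array([-u[1],u[0],0])
# cover: predicted corners & pads pixel for open/shut
P=(np.array([.54155,-.0173,0])+[.5026,-.1326,0])/2
H=P+u*153.5e-3;H[2]=.09
for th in (0,.07,.14):
    f=lambda a,b,h:H+v*b+u*(-a*np.cos(th)+h*np.sin(th))+np.array([0,0,a*np.sin(th)+h*np.cos(th)])
    print(th,[proj(w,f(155,b,.006) if 0 else f(.155,b,.006)).round(1) for b in(.06,-.06)],[proj(w,f(.193,b,.004)).round(1) for b in(.106,-.106)])
print(place_of("thumb_pad",w)[:1])
```

```text
[ 0.52052584 -0.07556616  0.12135394] yaw -18.505527991791187 0.008115556965825754 [-9.35477519 -4.32885661 26.18996288] 6.3333
0 [array([150.8, 264.7]), array([420.5, 264.9])] [array([ 63.9, 335.3]), array([506.4, 335.6])]
0.07 [array([141.7, 274.3]), array([429.9, 274.6])] [array([ 46.3, 352.8]), array([524.3, 353. ])]
0.14 [array([131.1, 283.4]), array([441. , 283.7])] [array([ 25.3, 371.2]), array([545.7, 371.4])]
[{'point': [147.2, 266.4], 'score': 0.96}]
```

View pics/w4.png

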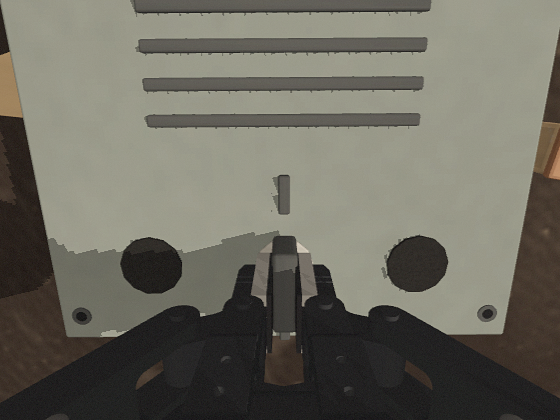

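View pics/s4.png

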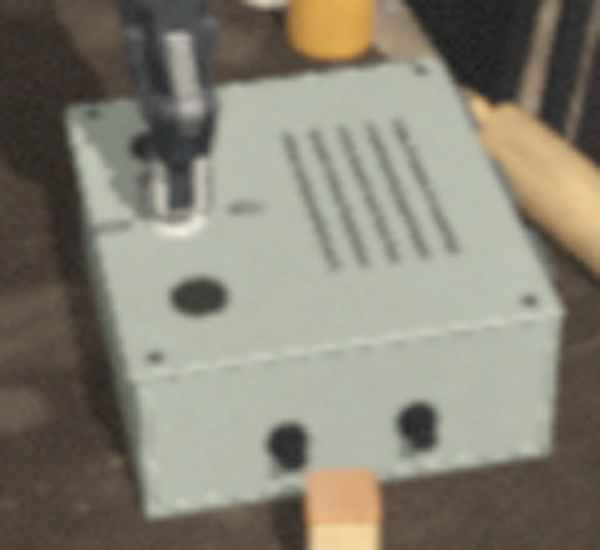

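The scene crop shows the cover flush with no gap along the rim. The wrist view matches the predicted shut position, with pads at (151,265) and (417,264) and the wing in line. The press is about 26 N and stiff, so I'm handing in.

```bash
python3 -c "
from rig import *
print(sign_off())"
```

```text
the job is handed in; nothing more can be done
None
```

The fastener's wing is turned in line with its ridges, and the job was handed in with the arm still holding the cover flush on the rim at about 26 N; the verdict was not shown.

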